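# Find the loaded model box by its weight

### The job

One of the three closed model boxes on the sloping rack still holds a plaster model; the other two are as good as empty and look just the same. Lift them to feel which one is heavy, and set that box down gently, lying flat on its underside inside the steel tray, clear of the rim. The light boxes must end up where they lay on the rack, and the things standing behind must not be disturbed.

Things in the scene. Friction and masses are not known exactly. Their poses are not given: they have to be found in the camera images.
- box_1: one of three identical closed white plastic boxes, 90 (its x) x 46 (its y) x 42 (its z), flat sides, grey lid panel, small latch at its -x end. At the start it lies on the sloping rack, its x axis up the slope, z square to the deck. One of the three weighs about 0.5 kg, the others 0.1 kg; which one varies. Origin: centre of the underside
- box_2: one of three identical closed white plastic boxes, 90 (its x) x 46 (its y) x 42 (its z), flat sides, grey lid panel, small latch at its -x end. At the start it lies on the sloping rack, its x axis up the slope, z square to the deck. One of the three weighs about 0.5 kg, the others 0.1 kg; which one varies. Origin: centre of the underside
- box_3: one of three identical closed white plastic boxes, 90 (its x) x 46 (its y) x 42 (its z), flat sides, grey lid panel, small latch at its -x end. At the start it lies on the sloping rack, its x axis up the slope, z square to the deck. One of the three weighs about 0.5 kg, the others 0.1 kg; which one varies. Origin: centre of the underside
- rack: fixed aluminium rack, base 130 (x) x 280 (y); deck 120 along the slope, rising at 31.5 degrees (0.55 rad) toward +x, the deck's middle 55 above the worktop; a lip 12 high along the low front edge stops the boxes; three places 92 apart along y, parted by ribs 4 high. Back edge about 87 high. Origin: centre of the base's underside
- tray: fixed open steel tray, 160 (x) x 148 (y) outside, 152 x 140 inside, floor 4 thick, rounded rim 17 high over the worktop. Origin: centre of the underside
- jaw_model: lower jaw model, pink gum with white teeth, 63x76x22, loose bystander behind the work, to be left alone. Origin: centre of the underside
- wax_sticks: two stacked pink wax blocks, 36x77x19, loose bystander behind the work, to be left alone. Origin: centre of the underside
- bur_block: closed bur block, blue base and pale lid, 45x85x41, loose bystander behind the work, to be left alone. Origin: centre of the underside

How it is judged:
By the outcome, as a careful person would: the job done as asked, in the order asked, and still so for the second after the job is handed in, with the robot touching nothing.
It also fails if it takes over 53 s, if anything falls off the work surface, if the arm or the gripper's body presses on something with over 40 N, if the wrist force passes 120 N, or if a joint passes its speed limit or range.

### The arm

A 6-joint arm with a two-finger parallel gripper is mounted at the origin on a cart in front of the work surface, level with it; the furniture and walls round the work are solid. World frame = base frame: x ahead of the robot, y to its left, z up, the work surface at z = 0. Lengths are in m, angles in degrees, forces in N, time in s.
With the tool pointing down it reaches from about 0.325 to 0.775 m from the base axis. Payload 9.3 kg.
Tool frame: the origin (TCP) lies midway between the tips of the shut fingers; the grasp point (between the pads) lies 19 mm behind it (robot.grip_depth is the z of the grasp point in the tool frame, in m); z points along the fingers, y is the line along which they close (so a half turn about z gives the same grasp; the last joint's range is limited). The gripper opens to 85 mm and grips with 20 to 120 N. Pads are 22 mm wide; open, the fingers measure 114 mm over their backs; the gripper's body (76 mm by 85 mm) begins 54 mm behind the grasp point. The pads swing forward as they close: fully open they stand 13 mm farther back than shut.
Start: joints at [64.71, 14.817, 1.232, 76.415, 0, 81.257], TCP at [0.157, 0.527, 0.231] pointing down, gripper open.
Joint ranges: [-174.27, 174.27], [-52.1, 104.24], [-59.71, 78.15], [-110.17, 111.67], [-87.03, 83.33], [-180, 180]. Speed limits (degrees/s): [127.2, 127.2, 159.86, 180, 180, 180].

### API

Orientations are given as a 3x3 rotation matrix whose columns are the frame's x, y, z axes.
In Python, from plant import robot gives the robot as it stands.
- The arm moves only by the tool servo_tool, never from a script. Its argument "deltas" is one flat list of numbers, 7 for each row, row after row: the turn, a rotation vector about the tool's x, y, z in rad, then the shift along the tool's x, y, z in cm, then the closure, from 0 (fully open) to 1 (shut). In form: [rx, ry, rz, x, y, z, fingers, rx, ry, rz, x, y, z, fingers, ...]. A call has 1 to 10 rows; each row is the pose to reach, as a shift and turn from the pose commanded when the call began, along the tool's axes at that moment; what a row does not reach only later rows make up. A row lasts 1/12 s, in which the tool goes at most 41.7 mm and 7.16 degrees, less where a joint would pass 70% of its speed; a pose out of reach is approached as far as the arm can. A call with a gripper value outside its range is refused whole. The fingers move at their own pace and stop on an object; the grip force is fixed at half the most. Time passes only in rows, so rows that repeat a pose let the fingers close. It gives the time, the measured TCP pose, the force, the opening and the grip force at its end, in the units of the state.
- robot.get_obs(): the state, without advancing time (a new reading comes with each control period).
- robot.snapshot(name): name is "scene" or "top" or "wrist"; returns a dict with "image" (480x640x3 uint8, red, green, blue), "depth" (480x640 float32, m along the optical axis (not along the pixel's ray), 0 where there is no reading), "K" (3x3 intrinsics, pixels), "eye" and "attitude" of the camera in the world; the wrist camera has in their place "tool_from_camera" (4x4, takes a point from camera to tool coordinates, whose origin is the TCP and whose axes are the flange's). Camera axes: x right, y down, z forward; pixel columns grow to the right and rows downward; lengths in m; the calibration is good to about 2 mm. A picture is of the moment at which its call begins: read the wrist's pose just before it.
- robot.job_done(): hands the job in; it is judged then, once.
The state is a dict: "t": time; "joint_positions": joint angles; "joint_vel": joint speeds; "tau": joint torques, N m; "ee_pos": TCP position; "ee_rot": TCP orientation; "force": force on the tool from outside, world axes, zero at the start; "moment": the same for the moment, N m; "gripper_width": finger opening in m; "gripper_force": force on a finger pad.
Only numpy, scipy, OpenCV 4.12 (cv2) and the standard library are available. Lean on these libraries where they do the work, as an engineer would, in place of code of your own. Each camera call takes 0.05 s, during which the arm holds its last target. There are 200 camera calls.

## Working session

There is one attempt and no reset: what is moved stays moved. The work goes in short steps, Python scripts to look and compute and a tool call to move; the robot and the scene stay as the last step left them, time stands still between calls to the robot, and variables do not carry over. Pictures are saved under pics/ and viewed, at most 10 in all, crops included, and the job is handed in when it is done.

Besides the shell and the picture viewer there is one more tool, called as name(argument=value, ...), one argument or row to a line, values as JSON. servo_tool: Moves the arm, as the interface text tells. Its arguments: {"type":"object","properties":{"deltas":{"type":"array"}},"required":["deltas"]}

```bash
ls; mkdir -p pics
python3 - <<'E'
from plant import robot
import cv2,numpy as np,pickle
print(robot.get_obs()); print(robot.grip_depth)
d={}
for n in("scene","top"):
    s=robot.snapshot(n); d[n]=s; cv2.imwrite(f"pics/{n}0.png",s["image"][:,:,::-1]); print(n,s["K"],s["eye"],s["attitude"])
pickle.dump(d,open("d0.pkl","wb"))
E
```

```text
pics
{'t': 0.0, 'joint_positions': array([6.47102253e+01, 1.48514732e+01, 1.18986338e+00, 7.64152534e+01,
       1.47738527e-03, 8.12571322e+01]), 'joint_vel': array([-0.10995153, -0.04880382, -0.07666262,  0.04186609,  0.08496769,
        0.02888031]), 'tau': array([-1.30794579e-03, -5.55643880e+01,  3.44531894e+01,  1.36974800e-02,
       -1.13669023e-04,  1.57444379e-05]), 'ee_pos': array([0.15651433, 0.52697388, 0.23066014]), 'ee_rot': array([[-9.58586823e-01,  2.84799838e-01, -5.96404771e-04],
       [ 2.84800370e-01,  9.58586096e-01, -1.20192786e-03],
       [ 2.29396461e-04, -1.32200851e-03, -9.99999100e-01]]), 'force': array([-1.66044309, -0.04489191,  0.18357912]), 'moment': array([-0.03179124, -0.02865318,  0.01155004]), 'gripper_force': 0.0, 'gripper_width': 0.08550395541971323}
-0.0187
scene [[448.86176284   0.         315.10825858]
 [  0.         448.86176284 234.48644165]
 [  0.           0.           1.        ]] [1.30987089 0.05824888 0.71123691] [[-0.03196606  0.68630939 -0.72660691]
 [ 0.99937738  0.01108514 -0.03349586]
 [-0.01493398 -0.72722524 -0.68623643]]
top [[436.38208872   0.         319.8893822 ]
 [  0.         436.38208872 242.99914418]
 [  0.           0.           1.        ]] [0.44881234 0.00341784 0.94303636] [[ 0.02270101 -0.98030145  0.19619822]
 [-0.99962633 -0.01926794  0.01938927]
 [-0.015227   -0.19656506 -0.98037254]]
```

View pics/top0.png

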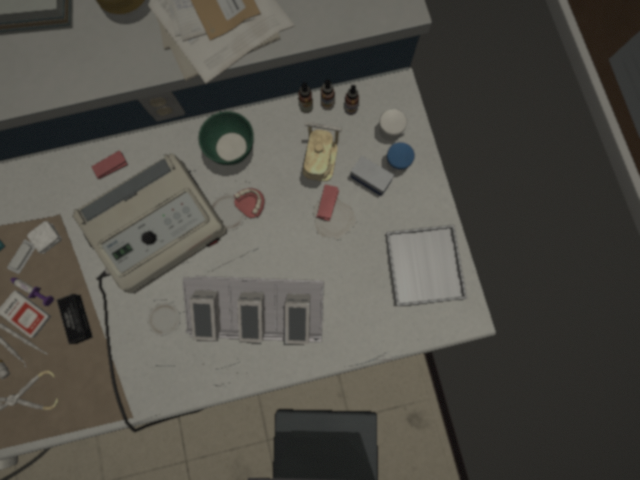

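View pics/scene0.png

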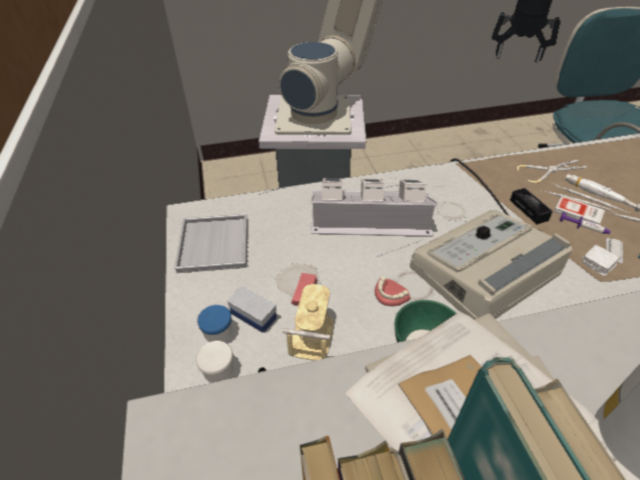

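The top view shows three boxes with grey lids, at about (204,318), (250,320) and (297,322), on the rack (x 184–323, y 278–342). The tray is at (426,265). The scene view shows the rack from behind, with box backs at (332,188), (373,188) and (412,188), and the tray at (212,243).

```bash
cat > h.py <<'E'
import numpy as np,cv2
def cloud(s):
    v,u=np.mgrid[:480,:640]; z=s["depth"]; K=s["K"]
    p=np.stack([(u-K[0,2])*z/K[0,0],(v-K[1,2])*z/K[1,1],z],-1)
    w=p@np.asarray(s["attitude"]).T+s["eye"]; w[z==0]=np.nan; return w
E
python3 - <<'E'
import pickle,numpy as np,cv2
from h import *
d=pickle.load(open("d0.pkl","rb"))
np.set_printoptions(precision=4,suppress=True)
ct=cloud(d["top"]); cs=cloud(d["scene"])
for n,c,(u0,u1,v0,v1) in [("tbl",ct,(215,300,350,355)),("stbl",cs,(250,300,250,270))]:
    print(n,np.nanmedian(c[v0:v1,u0:u1].reshape(-1,3),0))
# boxes in top: lid planes
th=.55; nrm=np.array([-np.sin(th),0,np.cos(th)])
for name,c in(("top",ct),("scene",cs)):
  P=c.reshape(-1,3); P=P[np.isfinite(P).all(1)]
  for yb in [(-.1,.25)]:
    m=(P[:,0]>.2)&(P[:,0]<.5)&(P[:,1]>-.1)&(P[:,1]<.3)&(P[:,2]>.02)&(P[:,2]<.2)
    Q=P[m]; print(name,len(Q),Q.min(0),Q.max(0))
    lid=Q[Q[:,2]>.05]
    h,e=np.histogram(Q[:,1],bins=40); 
for u in (204,250,297):
    col=ct[270:350:4,u]; print(u); print(col)
for (u0,u1,v0,v1) in [(200,208,305,330),(246,255,305,335),(293,302,308,335)]:
    Q=ct[v0:v1,u0:u1].reshape(-1,3); m=Q.mean(0); U,S,V=np.linalg.svd(Q-m); print("lid",m,V[2]*np.sign(V[2,2]),S[2]/len(Q)**.5)
print("tray"); print(ct[265,380:475:4]); print(ct[222:312:5,426])
E
python3 - <<'E'
import cv2
a=cv2.imread("pics/top0.png")[265:355,175:335]; cv2.imwrite("pics/c.png",cv2.resize(a,None,fx=5,fy=5,interpolation=cv2.INTER_CUBIC))
E
```

```text
tbl [ 0.4011  0.1491 -0.0007]
stbl [ 0.6377 -0.0624  0.0003]
top 4909 [0.4233 0.0149 0.0216] [0.4999 0.2942 0.111 ]
scene 721 [0.4234 0.015  0.0243] [0.5    0.2946 0.1087]
204
[[ 0.5725  0.2743 -0.0007]
 [ 0.5635  0.2732  0.0006]
 [ 0.5454  0.2487  0.0842]
 [ 0.5379  0.2493  0.0801]
 [ 0.5306  0.2508  0.0725]
 [ 0.5221  0.2484  0.0789]
 [ 0.5134  0.2449  0.0891]
 [ 0.5045  0.2394  0.1066]
 [ 0.497   0.2397  0.1036]
 [ 0.4895  0.2393  0.1028]
 [ 0.4822  0.2405  0.0967]
 [ 0.4748  0.2418  0.0898]
 [ 0.4672  0.242   0.087 ]
 [ 0.4596  0.2426  0.0829]
 [ 0.452   0.2436  0.0771]
 [ 0.4443  0.2436  0.0752]
 [ 0.4366  0.2446  0.0693]
 [ 0.4287  0.246   0.0621]
 [ 0.4191  0.2618  0.0024]
 [ 0.4108  0.2616  0.0009]]
250
[[ 0.5749  0.1738 -0.0032]
 [ 0.5655  0.1725  0.0017]
 [ 0.5562  0.1712  0.006 ]
 [ 0.5396  0.1572  0.0819]
 [ 0.5319  0.1572  0.0797]
 [ 0.5247  0.1582  0.0716]
 [ 0.5153  0.1545  0.09  ]
 [ 0.5068  0.1521  0.1008]
 [ 0.4987  0.1504  0.1081]
 [ 0.4913  0.1506  0.1048]
 [ 0.4841  0.1514  0.0979]
 [ 0.4766  0.1519  0.0928]
 [ 0.4692  0.1523  0.088 ]
 [ 0.4616  0.1522  0.0864]
 
[... 339 characters left out ...]
0.0633  0.0801]
 [ 0.5092  0.0621  0.0935]
 [ 0.5008  0.061   0.1056]
 [ 0.4933  0.0608  0.1051]
 [ 0.486   0.0609  0.0999]
 [ 0.4785  0.0609  0.0972]
 [ 0.4711  0.0609  0.0929]
 [ 0.4636  0.061   0.0871]
 [ 0.4561  0.0611  0.0823]
 [ 0.4484  0.0614  0.0742]
 [ 0.4408  0.0612  0.0737]
 [ 0.4331  0.0612  0.0693]
 [ 0.4253  0.0613  0.0634]
 [ 0.4153  0.0653 -0.0007]]
lid [0.4689 0.2426 0.0891] [-0.5223  0.0147  0.8527] 0.0012518113571858974Traceback (most recent call last):
  File "<stdin>", line 20, in <module>
    u, s, vh = gufunc(a, signature=signature)
               ~~~~~~^^^^^^^^^^^^^^^^^^^^^^^^
    raise LinAlgError("SVD did not converge")
numpy.linalg.LinAlgError: SVD did not converge
```

View pics/c.png

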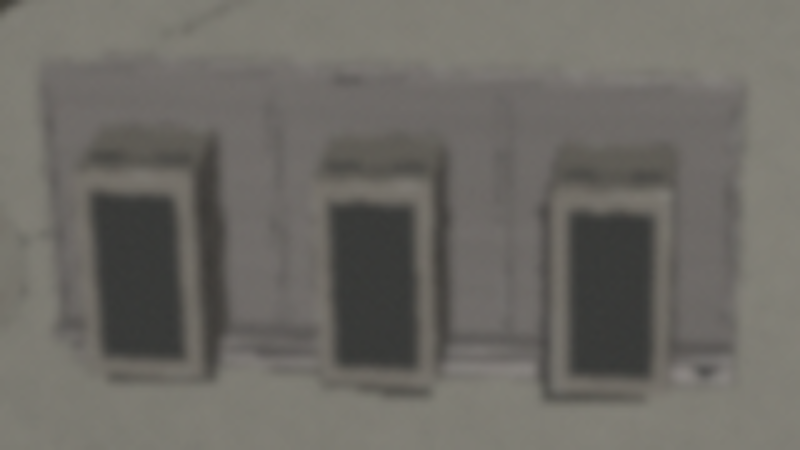

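The crop shows the lid panels as clear rectangles, tilted about 2° in the image. Next I fit planes and rectangles.

```bash
cat > fit.py <<'E'
import pickle,numpy as np,cv2
from h import *
d=pickle.load(open("d0.pkl","rb"))
np.set_printoptions(precision=4,suppress=True)
ct=cloud(d["top"]); cs=cloud(d["scene"])
th=.55
def dk(P): return np.stack([P[:,0]*np.cos(th)+P[:,2]*np.sin(th),P[:,1],-P[:,0]*np.sin(th)+P[:,2]*np.cos(th)],1)
def fin(c): P=c.reshape(-1,3); return P[np.isfinite(P).all(1)]
P=fin(ct); S=fin(cs)
for y in(.2425,.152,.061):
    D=dk(P); m=(abs(P[:,1]-y)<.035)&(P[:,0]>.4)&(P[:,0]<.53)&(P[:,2]>.05)
    Q=D[m]; core=Q[(abs(Q[:,1]-y)<.015)&(P[m][:,0]<.49)&(P[m][:,0]>.44)]; n0=np.median(core[:,2])
    A=np.c_[core[:,:2]-core[:,:2].mean(0),np.ones(len(core))]; co=np.linalg.lstsq(A,core[:,2],rcond=None)[0]
    L=Q[abs(Q[:,2]-n0)<.006]; r=cv2.minAreaRect((L[:,:2]*1000).astype(np.float32))
    pr=[np.percentile(L[:,i],[1,99]) for i in(0,1)]
    print("box",y,"n",n0,"slopes",co[:2],"rect",np.round(r[0],1),np.round(r[1],1),r[2],pr)
    T=S[(abs(S[:,1]-y)<.04)&(S[:,0]>.4)&(S[:,0]<.55)&(S[:,2]>.095)]; print(" scene:",len(T),T.min(0),T.max(0),np.median(T,0))
    T=P[(abs(P[:,1]-y)<.04)&(P[:,0]>.4)&(P[:,0]<.55)&(P[:,2]>.095)]; print(" top:",T.min(0),T.max(0),np.median(T,0))
# deck: between boxes
for y in(.105,.195):
    m=(abs(P[:,1]-y)<.012)&(P[:,0]>.45)&(P[:,0]<.535)&(P[:,2]>.02); print("deck n",np.median(dk(P[m])[:,2]),m.sum())
for nm,C in(("top",P),("scene",S)):
    m=(C[:,0]>.4)&(C[:,0]<.58)&(C[:,2]>.07)&(C[:,2]<.12)&(C[:,1]<.35)&(C[:,1]>-.05); print(nm,"rack",C[m].min(0),C[m].max(0))
    b=C[m]; 
    for y in(.02,.105,.195,.29): 
        k=abs(b[:,1]-y)<.008; print("  back edge x at",y,b[k][:,0].max() if k.any() else None)
    m=(C[:,0]>.4)&(C[:,0]<.75)&(C[:,1]<-.1)&(C[:,1]>-.4)&(C[:,2]>.011)&(C[:,2]<.025)
    r=cv2.minAreaRect((C[m][:,:2]*1000).astype(np.float32)); print(nm,"tray",r,np.percentile(C[m][:,2],95))
    R=np.array(r[0])/1000; k=(np.hypot(*(C[:,:2]-R).T)<.04); print("  floor z",np.median(C[k][:,2]))
# dark lid panel in image -> yaw
g=cv2.cvtColor(d["top"]["image"],cv2.COLOR_RGB2GRAY)
for u in(204,250,297):
    sub=g[290:345,u-16:u+17]; M=(sub<70).astype(np.uint8); n,l,st,c=cv2.connectedComponentsWithStats(M); i=1+np.argmax(st[1:,4])
    vv,uu=np.nonzero(l==i); W=ct[vv+290,uu+u-16]; W=W[np.isfinite(W).all(1)]; D=dk(W)
    r=cv2.minAreaRect((D[:,:2]*1000).astype(np.float32)); print("panel",W.mean(0),r)
for (y0,y1,x0,x1) in [(-.1,.3,.56,.8)]:
    m=(P[:,2]>.015)&(P[:,0]>x0)&(P[:,0]<x1)&(P[:,1]>y0)&(P[:,1]<y1); print("behind",P[m].min(0),P[m].max(0))
E
python3 fit.py
```

```text
box 0.2425 n -0.1692930746691888 slopes [ 0.0053 -0.0068] rect [440.8 246.1] [47.4 93.2] 88.96171569824219 [array([0.3966, 0.4858]), array([0.2229, 0.2686])]
 scene: 188 [0.4837 0.2225 0.095 ] [0.5153 0.2678 0.1115] [0.5057 0.2449 0.1025]
 top: [0.476  0.2221 0.095 ] [0.5124 0.2693 0.1114] [0.4949 0.2451 0.1016]
box 0.152 n -0.1685913853413764 slopes [0.0012 0.0084] rect [439.5 154.3] [46.4 92.4] 89.23518371582031 [array([0.3956, 0.4848]), array([0.1314, 0.1768])]
 scene: 186 [0.4796 0.1308 0.0951] [0.5124 0.1763 0.1106] [0.5036 0.1528 0.1019]
 top: [0.473  0.1303 0.095 ] [0.5109 0.1767 0.1126] [0.4933 0.1532 0.1022]
box 0.061 n -0.16793932558127894 slopes [ 0.005  -0.0076] rect [437.9  62.1] [45.4 92.8] 89.24533081054688 [array([0.3942, 0.4833]), array([0.0398, 0.0847])]
 scene: 185 [0.4748 0.0388 0.0951] [0.5099 0.0836 0.1097] [0.5026 0.0611 0.1024]
 top: [0.4731 0.0384 0.095 ] [0.5092 0.0846 0.111 ] [0.4919 0.0615 0.1022]
deck n -0.21068610714015795 514
deck n -0.21120179735032393 454
top rack [0.4312 0.0141 0.07  ] [0.5476 0.293  0.1126]
  back edge x at 0.02 0.5422502448367305
 
[... 421 characters left out ...]
1892
  back edge x at 0.195 0.5466646504096057
  back edge x at 0.29 0.5500823154875065
scene tray ((550.9031372070312, -229.36911010742188), (360.9107971191406, 191.29298400878906), 14.859208106994629) 0.022022004292017925
  floor z 0.004610442235929546
panel [0.4637 0.2456 0.0857] ((439.2005920410156, 245.76531982421875), (30.470613479614258, 69.88724517822266), 88.1659927368164)
panel [0.4618 0.1535 0.0853] ((438.57489013671875, 153.75711059570312), (29.958194732666016, 71.18462371826172), 89.37779998779297)
panel [0.4606 0.0611 0.0853] ((436.6776123046875, 61.29176712036133), (27.89539909362793, 71.3968505859375), 89.95598602294922)
behind [ 0.6011 -0.0999  0.015 ] [0.8    0.3    0.0835]
```

```bash
cat >> h.py <<'E'
from scipy.spatial.transform import Rotation as R
th=.55; psi=-.017
np.set_printoptions(precision=4,suppress=True)
def rot(tilt,yaw):  # tool z = down tilted forward by tilt, y axis along yawed +y
    M=np.array([[-np.cos(tilt),0,np.sin(tilt)],[0,1,0],[-np.sin(tilt),0,-np.cos(tilt)]])
    return R.from_euler('z',yaw).as_matrix()@M
BOX={'A':(.4406,.2455),'B':(.4394,.1538),'C':(.4379,.0617)}; N={'A':-.1693,'B':-.1687,'C':-.168}
def boxpose(k,depth):  # TCP 'depth' m below lid centre along the normal
    s,y=BOX[k]; n=N[k]; M=rot(th,psi)
    c=np.array([s*np.cos(th)-n*np.sin(th),y,s*np.sin(th)+n*np.cos(th)])
    return c+M[:,2]*depth,M
def delta(p,M,obs=None,frm=None):
    if frm is None: p0,M0=obs["ee_pos"],np.array(obs["ee_rot"])
    else: p0,M0=frm
    return np.r_[R.from_matrix(M0.T@M).as_rotvec(),M0.T@(p-p0)*100]
E
python3 - <<'E'
from h import *; from plant import robot; import pickle
o=robot.get_obs()
for k in'ABC': print(k,boxpose(k,-.06)[0],boxpose(k,.036)[0])
print(delta(*boxpose('A',-.06),o))
print(delta(*boxpose('B',-.06),frm=boxpose('A',.036)))
print(delta(*boxpose('B',-.06),frm=boxpose('A',-.06)),delta(*boxpose('C',-.06),frm=boxpose('B',-.06)))
s=pickle.load(open("d0.pkl","rb"))["top"]
c=np.array([(387,231),(455,226),(465,298),(396,305)],float)
r=np.c_[(c-s["K"][:2,2])/s["K"][0,0],np.ones(4)]@np.array(s["attitude"]).T
W=s["eye"]+r*((.017-s["eye"][2])/r[:,2])[:,None]; print(W,W.mean(0),[np.linalg.norm(W[i]-W[i-1]) for i in range(4)])
e=(W[3]-W[0]+W[2]-W[1]); print(np.degrees(np.arctan2(-e[1],-e[0])))
E
```

```text
A [0.4328 0.246  0.1371] [0.4829 0.2452 0.0553]
B [0.4314 0.1543 0.137 ] [0.4816 0.1535 0.0552]
C [0.4298 0.0622 0.1368] [0.4799 0.0614 0.055 ]
[ -0.0759  -0.547   -0.2646 -34.481  -19.0525   9.3761]
[ 0.      0.      0.     -0.0129 -9.1709 -9.5785]
[ 0.      0.      0.     -0.0129 -9.1709  0.0215] [ 0.      0.      0.      0.0165 -9.2115  0.0118]
[[ 0.6636 -0.1234  0.017 ]
 [ 0.6775 -0.2707  0.017 ]
 [ 0.5223 -0.2857  0.017 ]
 [ 0.5046 -0.141   0.017 ]] [ 0.592  -0.2052  0.017 ] [np.float64(0.15996819057882022), np.float64(0.14801376991279164), np.float64(0.1559356481518815), np.float64(0.14579649797569605)]
5.9369571215111705
```

servo_tool(
  deltas=[-0.0759,-0.547,-0.2646,-34.5,-19.05,9.38,0,-0.0759,-0.547,-0.2646,-34.5,-19.05,9.38,0,-0.0759,-0.547,-0.2646,-34.5,-19.05,9.38,0,-0.0759,-0.547,-0.2646,-34.5,-19.05,9.38,0,-0.0759,-0.547,-0.2646,-34.5,-19.05,9.38,0,-0.0759,-0.547,-0.2646,-34.5,-19.05,9.38,0,-0.0759,-0.547,-0.2646,-34.5,-19.05,9.38,0,-0.0759,-0.547,-0.2646,-34.5,-19.05,9.38,0,-0.0759,-0.547,-0.2646,-34.5,-19.05,9.38,0,-0.0759,-0.547,-0.2646,-34.5,-19.05,9.38,0],
)

```text
t: 0.93
ee_pos: [0.4341, 0.244, 0.1369]
ee_rot: [[-0.852, 0.018, 0.523], [0.015, 1.0, -0.009], [-0.524, 0.001, -0.852]]
force: [-0.1, 1.2, -0.2]
gripper_width: 0.0851
gripper_force: 0.0
```

Run:
```python
from h import *; from plant import robot
o=robot.get_obs(); print(o["t"],o["ee_pos"],o["joint_positions"],o["force"],delta(*boxpose('A',-.06),o))
```

```text
0.9333 [0.4341 0.244  0.1369] [ 28.4275  -0.8323 -41.0008  21.6646 -14.8773  25.6904] [-0.0934  1.1692 -0.2207] [ 0.0003  0.001  -0.0008  0.1047  0.2014 -0.0883]
```

servo_tool(
  deltas=[0,0,0,0,0,0,0,0,0,0,0,0,0,0],
)

```text
t: 1.1
ee_pos: [0.4336, 0.2445, 0.1368]
ee_rot: [[-0.853, 0.021, 0.522], [0.018, 1.0, -0.011], [-0.522, 0.001, -0.853]]
force: [-0.9, 0.0, 0.1]
gripper_width: 0.0857
gripper_force: 0.0
```

Run:
```python
from h import *; from plant import robot
o=robot.get_obs(); print(o["t"],o["ee_pos"],o["force"],delta(*boxpose('A',-.06),o))
s=robot.snapshot("wrist"); cv2.imwrite("pics/w1.png",s["image"][:,:,::-1])
T=s["tool_from_camera"]; M=np.array(o["ee_rot"]); s["attitude"]=M@T[:3,:3]; s["eye"]=o["ee_pos"]+M@T[:3,3]
P=cloud(s).reshape(-1,3); P=P[np.isfinite(P).all(1)]
D=np.c_[P[:,0]*np.cos(th)+P[:,2]*np.sin(th),P[:,1],-P[:,0]*np.sin(th)+P[:,2]*np.cos(th)]
for k in'ABC':
    sb,y=BOX[k]; m=(abs(D[:,0]-sb)<.07)&(abs(D[:,1]-y)<.035)&(abs(D[:,2]-N[k])<.008); Q=D[m]
    if len(Q)<200: continue
    r=cv2.minAreaRect((Q[:,:2]*1000).astype(np.float32)); print(k,len(Q),np.median(Q[:,2]),r,[np.percentile(Q[:,i],[1,99]) for i in(0,1)])
```

```text
1.1 [0.4336 0.2445 0.1368] [-0.8746  0.0379  0.1311] [-0.0016 -0.0008 -0.0038  0.0552  0.1517 -0.0723]
A 12533 -0.1692614948904338 ((436.4954528808594, 244.27732849121094), (46.238006591796875, 92.43034362792969), 89.17691040039062) [array([0.3925, 0.4811]), array([0.2219, 0.2668])]
B 12707 -0.1685181979523459 ((435.08367919921875, 152.4163360595703), (47.019466400146484, 92.87849426269531), 89.39352416992188) [array([0.3911, 0.4787]), array([0.1301, 0.1757])]
C 6351 -0.1681193736496504 ((435.0789794921875, 69.35684204101562), (32.533912658691406, 91.31522369384766), 87.46947479248047) [array([0.3905, 0.4787]), array([0.0557, 0.0844])]
```

View pics/w1.png

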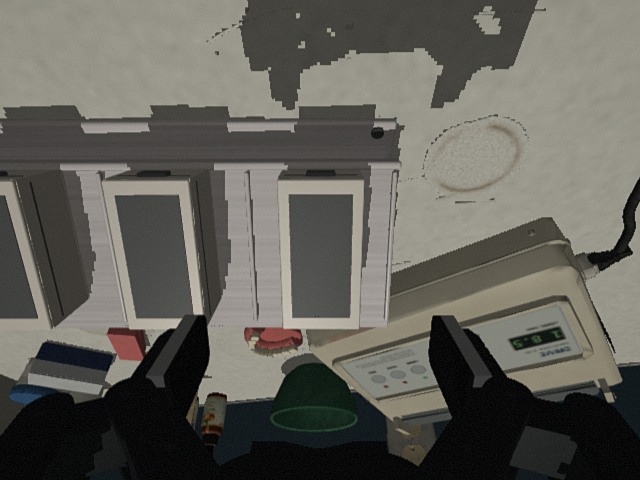

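The wrist view shows box A under the gripper (lid 280–367, y 175–325), between the open fingers, with neighbour B at x 105–205. The heights agree. The in-plane offset is 4 mm or less along the slope and about 1 mm in y, so I use the mean.

servo_tool(
  deltas=[0,0,0,0.27,0,2.5,0,0,0,0,0.27,0,5,0,0,0,0,0.27,0,7.5,0,0,0,0,0.27,0,9,0,0,0,0,0.27,0,9.5,0,0,0,0,0.27,0,9.5,0,0,0,0,0.27,0,9.5,0.3,0,0,0,0.27,0,9.5,0.3],
)

```text
t: 1.82
ee_pos: [0.4802, 0.2464, 0.0561]
ee_rot: [[-0.852, 0.016, 0.524], [0.014, 1.0, -0.007], [-0.524, 0.002, -0.852]]
force: [0.2, -0.4, 0.2]
gripper_width: 0.0638
gripper_force: 0.0
```

```bash
sed -i "s/^BOX=.*N=/BOX={'A':(.4385,.2447),'B':(.4372,.1530),'C':(.4360,.0612)}; N=/" h.py
python3 - <<'E'
from h import *; from plant import robot
o=robot.get_obs(); print(o["t"],o["ee_pos"],o["force"],o["gripper_width"],delta(*boxpose('A',.036),o))
E
```

```text
1.8167 [0.4802 0.2464 0.0561] [ 0.1941 -0.423   0.2237] 0.06379876190832628 [ 0.0021  0.0016  0.0002  0.0214 -0.2041  0.2165]
```

servo_tool(
  deltas=[0,0,0,0,-0.1,0.1,0.3,0,0,0,0,-0.1,0.1,0.3,0,0,0,0,-0.1,0.1,1,0,0,0,0,-0.1,0.1,1,0,0,0,0,-0.1,0.1,1,0,0,0,0,-0.1,0.1,1,0,0,0,0,-0.1,0.1,1],
)

```text
t: 2.4
ee_pos: [0.4809, 0.2447, 0.055]
ee_rot: [[-0.852, 0.017, 0.524], [0.015, 1.0, -0.007], [-0.524, 0.002, -0.852]]
force: [-5.6, 1.2, 8.5]
gripper_width: 0.0452
gripper_force: 61.0
```

servo_tool(
  deltas=[0,0,0,0,0,-0.8,1,0,0,0,0,0,-1.6,1,0,0,0,0,0,-2.4,1,0,0,0,0,0,-2.4,1,0,0,0,0,0,-2.4,1,0,0,0,0,0,-2.4,1],
)

```text
t: 2.9
ee_pos: [0.468, 0.2448, 0.0745]
ee_rot: [[-0.852, 0.017, 0.523], [0.015, 1.0, -0.008], [-0.523, 0.001, -0.852]]
force: [-0.0, 0.4, -5.0]
gripper_width: 0.0453
gripper_force: 63.7
```

servo_tool(
  deltas=[0,0,0,0,0,0,1,0,0,0,0,0,0,1],
)

```text
t: 3.07
ee_pos: [0.4683, 0.2447, 0.0743]
ee_rot: [[-0.853, 0.017, 0.522], [0.015, 1.0, -0.008], [-0.523, 0.001, -0.853]]
force: [-0.3, -0.2, -4.4]
gripper_width: 0.0452
gripper_force: 63.7
```

About 4.7 N downward on two readings against a tare near zero, so box A is the heavy one (0.5 kg). I take it to the tray.

Run:
```python
from h import *; from plant import robot
o=robot.get_obs(); p=o["ee_pos"]
print(delta(p+[-.02,0,.11],np.array(o["ee_rot"]),o))
print(delta(np.array([.5,0,.2]),rot(.27,.04),o))
print(delta(np.array([.592,-.205,.16]),rot(0,.1),o))
```

```text
[  0.       0.       0.      -4.0427  -0.0259 -10.4238]
[ -0.0221   0.2797  -0.0528  -9.641  -24.4028  -8.8606]
[ -0.0315   0.5492  -0.1143 -15.6995 -44.7461  -0.4741]
```

servo_tool(
  deltas=[0,0,0,-0.8,0,-2.1,1,0,0,0,-2,0,-5.2,1,0,0,0,-3.2,0,-8.4,1,0,0,0,-4.04,0,-10.4,1,0,0.05,0,-5,-3,-10.3,1,-0.005,0.1,-0.01,-6,-7,-10,1,-0.01,0.15,-0.02,-7,-11,-9.7,1,-0.015,0.2,-0.03,-8,-15,-9.4,1,-0.02,0.24,-0.04,-9,-19,-9.1,1,-0.022,0.28,-0.05,-9.64,-22,-8.9,1],
)

```text
t: 3.9
ee_pos: [0.501, 0.0208, 0.2012]
ee_rot: [[-0.963, -0.036, 0.267], [-0.035, 0.999, 0.011], [-0.267, 0.001, -0.964]]
force: [1.4, -0.1, -4.8]
gripper_width: 0.0454
gripper_force: 66.6
```

Run:
```python
from h import *; from plant import robot
o=robot.get_obs(); print(o["t"],o["ee_pos"],o["force"],o["gripper_width"])
print(delta(np.array([.592,-.205,.14]),rot(0,.1),o))
```

```text
3.9 [0.501  0.0208 0.2012] [ 1.3808 -0.1152 -4.8241] 0.045438421830977974
[ -0.0076   0.2699  -0.0633  -6.3461 -22.9068   8.0856]
```

servo_tool(
  deltas=[-0.001,0.04,-0.01,-0.9,-3.5,1.2,1,-0.002,0.08,-0.02,-1.9,-7,2.5,1,-0.004,0.13,-0.03,-2.9,-10.5,3.7,1,-0.005,0.17,-0.04,-3.9,-14,5,1,-0.006,0.21,-0.05,-4.9,-17.5,6.2,1,-0.007,0.25,-0.06,-5.8,-21,7.4,1,-0.0076,0.27,-0.0633,-6.35,-22.9,8.1,1,-0.0076,0.27,-0.0633,-6.35,-22.9,8.1,1,-0.0076,0.27,-0.0633,-6.35,-22.9,8.1,1,-0.0076,0.27,-0.0633,-6.35,-22.9,8.1,1],
)

```text
t: 4.73
ee_pos: [0.5915, -0.2015, 0.1386]
ee_rot: [[-0.995, -0.101, -0.0], [-0.101, 0.995, 0.001], [0.0, 0.001, -1.0]]
force: [-0.2, -0.4, -4.5]
gripper_width: 0.0452
gripper_force: 66.4
```

Run:
```python
from h import *; from plant import robot; import pickle
o=robot.get_obs(); print(o["t"],o["ee_pos"],o["force"],o["gripper_width"],o["joint_positions"])
print(delta(np.array([.592,-.205,.02]),rot(0,.1),o))
s=robot.snapshot("wrist"); 
T=s["tool_from_camera"]; M=np.array(o["ee_rot"]); s["attitude"]=M@T[:3,:3]; s["eye"]=o["ee_pos"]+M@T[:3,3]
pickle.dump(s,open("w2.pkl","wb")); cv2.imwrite("pics/w2.png",s["image"][:,:,::-1])
c=cloud(s).reshape(-1,3); c=c[np.isfinite(c).all(1)]
# underside tilt: long lower faces of held box in tool coordinates
q=(c-o["ee_pos"])@M; m=(abs(q[:,1])<.03)&(abs(q[:,0])<.06)&(q[:,2]>-.05)&(q[:,2]<.03); print(m.sum(), np.percentile(q[m],[1,50,99],axis=0))
```

```text
4.7333 [ 0.5915 -0.2015  0.1386] [-0.1557 -0.3867 -4.54  ] 0.04524165103452196 [-26.516   24.2678   1.7428  67.5169   0.0385 -32.2859]
[ 0.001  -0.0003  0.0007 -0.0164 -0.3672 11.8597]
36032 [[-0.0275 -0.0283 -0.047 ]
 [ 0.0159 -0.0006 -0.0344]
 [ 0.0476  0.0275  0.0023]]
```

View pics/w2.png

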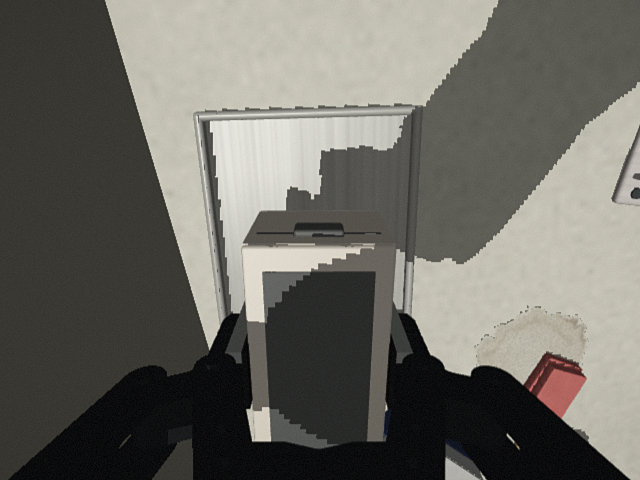

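The wrist view shows the box held level and square. The tray's near rim corners are at about (195,113) and (420,107), and the box is centred between the side rims. I lower it.

servo_tool(
  deltas=[0,0,0,0,-0.1,2.5,1,0,0,0,0,-0.2,5,1,0,0,0,0,-0.3,7.5,1,0,0,0,0,-0.3,10,1,0,0,0,0,-0.3,11,1,0,0,0,0,-0.3,11.5,1,0,0,0,0,-0.3,11.6,1,0,0,0,0,-0.3,11.6,1,0,0,0,0,-0.3,11.6,1],
)

```text
t: 5.53
ee_pos: [0.5929, -0.2047, 0.025]
ee_rot: [[-0.995, -0.101, 0.003], [-0.101, 0.995, -0.001], [-0.003, -0.001, -1.0]]
force: [-1.3, 0.7, -4.8]
gripper_width: 0.0454
gripper_force: 66.5
```

Run:
```python
from h import *; import pickle
s=pickle.load(open("w2.pkl","rb")); C=cloud(s); c=C.reshape(-1,3)
c=c[np.isfinite(c).all(1)]
# rim by height, near part
m=(c[:,2]>.012)&(c[:,2]<.022)&(c[:,0]<.62)&(c[:,0]>.45)&(c[:,1]>-.33)&(c[:,1]<-.1)
q=c[m]@np.array([[np.cos(.1),-np.sin(.1),0],[np.sin(.1),np.cos(.1),0],[0,0,1]]).T.T@np.eye(3) if 0 else c[m]
x=np.array([np.cos(.1),np.sin(.1)]);y=np.array([-np.sin(.1),np.cos(.1)]); a=q[:,:2]@x;b=q[:,:2]@y
print("rim near",np.percentile(a,[.5,1]),"sides",np.percentile(b,[.5,99.5]),"target",np.array([.592,-.205])@x,np.array([.592,-.205])@y)
# floor
f=(abs(c[:,0]-.54)<.015)&(abs(c[:,1]+.2)<.05); print("floor z",np.median(c[f][:,2]))
v=C[290:420,275:365].reshape(-1,3); v=v[np.isfinite(v).all(1)]; A=np.c_[v[:,:2]-v[:,:2].mean(0),np.ones(len(v))]; print("lid",np.linalg.lstsq(A,v[:,2],rcond=None)[0])
```

```text
rim near [0.4847 0.4848] sides [-0.3827 -0.1905] target 0.5685766154319916 -0.26307723653691756
floor z 0.1484489466862378
lid [-0.0026 -0.0006  0.1733]
```

servo_tool(
  deltas=[0,0,0,0,0,0.3,1,0,0,0,0,0,0.5,1,0,0,0,0,0,0.7,1,0,0,0,0,0,0.85,1,0,0,0,0,0,1,1,0,0,0,0,0,1.1,1,0,0,0,0,0,1.1,1,0,0,0,0,0,1.1,1],
)

```text
t: 6.2
ee_pos: [0.592, -0.2045, 0.0123]
ee_rot: [[-0.995, -0.101, 0.0], [-0.101, 0.995, 0.0], [-0.0, 0.0, -1.0]]
force: [0.9, -0.7, -5.4]
gripper_width: 0.0451
gripper_force: 66.6
```

servo_tool(
  deltas=[0,0,0,0,0,0.05,1,0,0,0,0,0,0.1,1,0,0,0,0,0,0.1,1],
)

```text
t: 6.45
ee_pos: [0.592, -0.2045, 0.0113]
ee_rot: [[-0.995, -0.101, 0.0], [-0.101, 0.995, 0.0], [-0.0, 0.0, -1.0]]
force: [-0.7, 0.2, -5.0]
gripper_width: 0.0452
gripper_force: 66.6
```

servo_tool(
  deltas=[0,0,0,0,0,0.05,1,0,0,0,0,0,0.1,1,0,0,0,0,0,0.1,1],
)

```text
t: 6.7
ee_pos: [0.592, -0.2045, 0.0105]
ee_rot: [[-0.995, -0.101, 0.001], [-0.101, 0.995, 0.0], [-0.001, 0.0, -1.0]]
force: [-0.7, 1.0, -3.6]
gripper_width: 0.0452
gripper_force: 66.9
```

Contact is starting, since the load is dropping.

servo_tool(
  deltas=[0,0,0,0,0,0.03,1,0,0,0,0,0,0.06,1,0,0,0,0,0,0.06,1],
)

```text
t: 6.95
ee_pos: [0.5921, -0.2045, 0.0105]
ee_rot: [[-0.995, -0.101, 0.001], [-0.101, 0.995, 0.0], [-0.001, -0.0, -1.0]]
force: [-3.8, 1.1, 4.4]
gripper_width: 0.0455
gripper_force: 68.1
```

It is seated on the floor. I release gently, then rise.

servo_tool(
  deltas=[0,0,0,0,0,0,0.4,0,0,0,0,0,0,0.3,0,0,0,0,0,0,0.2,0,0,0,0,0,0,0.1,0,0,0,0,0,-0.5,0.1,0,0,0,0,0,-2,0.1,0,0,0,0,0,-4.5,0.1,0,0,0,0,0,-8,0.1,0,0,0,0,0,-12,0.1,0,0,0,0,0,-15,0.1],
)

```text
t: 7.78
ee_pos: [0.5922, -0.2046, 0.1632]
ee_rot: [[-0.995, -0.101, 0.002], [-0.101, 0.995, -0.001], [-0.002, -0.001, -1.0]]
force: [0.8, -0.8, -0.7]
gripper_width: 0.0769
gripper_force: 0.0
```

servo_tool(
  deltas=[0,0,0,4,0,-2,0,0,0,0,8,0,-4,0,0,0,0,12,0,-4,0,0,0,0,16,0,-4,0,0,0,0,20,0,-4,0,0,0,0,20,0,-4,0,0,0,0,20,0,-4,0],
)

```text
t: 8.37
ee_pos: [0.3915, -0.2249, 0.2007]
ee_rot: [[-0.995, -0.098, 0.002], [-0.098, 0.995, -0.001], [-0.002, -0.001, -1.0]]
force: [0.1, 0.1, -0.1]
gripper_width: 0.0853
gripper_force: 0.0
```

Run:
```python
from plant import robot
from h import *; import pickle
o=robot.get_obs(); print(o["t"],o["ee_pos"],o["force"])
s=robot.snapshot("top"); cv2.imwrite("pics/top9.png",s["image"][:,:,::-1])
d0=pickle.load(open("d0.pkl","rb"))["top"]; C=cloud(s); C0=cloud(d0)
P=C.reshape(-1,3)
m=(abs(P[:,0]-.592)<.07)&(abs(P[:,1]+.205)<.06)&(P[:,2]>.03)&(P[:,2]<.07); q=P[m]
r=cv2.minAreaRect((q[:,:2]*1000).astype(np.float32)); print("box",r)
t=q[q[:,2]>.04]; A=np.c_[t[:,:2]-t[:,:2].mean(0),np.ones(len(t))]; print(np.linalg.lstsq(A,t[:,2],rcond=None)[0],np.percentile(t[:,2],[2,98]))
for u0,u1 in((230,270),(278,318)): print("rack depth diff",np.nanpercentile(abs(C-C0)[300:345,u0:u1,2],[50,90]))
```

```text
8.3667 [ 0.3915 -0.2249  0.2007] [ 0.1092  0.1069 -0.0968]
box ((593.5536499023438, -202.57254028320312), (92.49827575683594, 46.73278045654297), 5.9444661140441895)
[ 0.0023 -0.0037  0.0455] [0.0419 0.049 ]
rack depth diff [0.0014 0.0036]
rack depth diff [0.0015 0.0036]
```

View pics/top9.png

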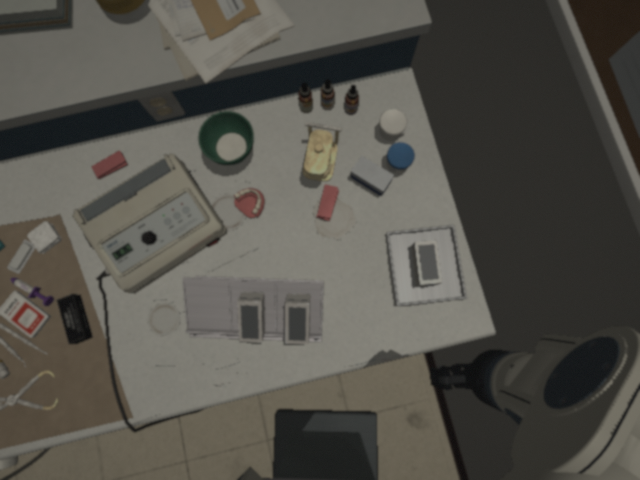

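The box lies flat and centred in the tray at (427,263). The other two boxes and the bystanders are where they were at the start, and the arm is clear.

```bash
python3 -c "
from plant import robot
print(robot.job_done())"
```

```text
the job is handed in; nothing more can be done
None
```

I set the heavy box (the left one on the rack, felt at about 0.5 kg) down flat in the tray, clear of the rim, and handed the job in at about 8.5 s; it was the first box I lifted and its weight was unmistakable, so the two light boxes and the things behind were never touched.

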